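Put the right lid on each kitchen canister

TASK

Baking is over: close the four open canisters on the counter, putting on each the wooden lid of its own shape and size. Every lid should sit down flat on the rim, centred over the mouth, the square and oblong ones turned in line with their canisters. Leave the canisters standing where they are and do not disturb the mixing bowl or the rolling pin.

Things in the scene. Friction and masses are not known exactly. Their poses are not given: they have to be found in the camera images.
- large_round_canister: the large round open white ceramic canister, 100 mm outside diameter, mouth 90 mm across, 60 mm tall, walls 5 mm. Stands loose on the counter. Origin: centre of its underside, z up.
- large_round_lid: wooden lid of the large round canister: plate 108 mm in diameter, 10 mm thick; plug 74 mm in diameter, 8 mm deep below, 8 mm play all round in the mouth; central bar handle on top 44 mm long (lid's x), 12 wide (y), 26 high. Lies on its plug. Origin: centre of plug's underside, z up; plate top at 18 mm, handle top at 44 mm. Seated, it is 52 mm above the canister's origin. May be turned any way.
- small_round_canister: the small round open white ceramic canister, 68 mm outside diameter, mouth 58 mm across, 60 mm tall, walls 5 mm. Stands loose on the counter. Origin: centre of its underside, z up.
- small_round_lid: wooden lid of the small round canister: plate 76 mm in diameter, 10 mm thick; plug 42 mm in diameter, 8 mm deep below, 8 mm play all round in the mouth; central bar handle on top 44 mm long (lid's x), 12 wide (y), 26 high. Lies on its plug. Origin: centre of plug's underside, z up; plate top at 18 mm, handle top at 44 mm. Seated, it is 52 mm above the canister's origin. May be turned any way.
- square_canister: the square open white ceramic canister, 80 x 80 mm outside, mouth 70 x 70 mm, 60 mm tall, walls 5 mm. Stands loose on the counter. Origin: centre of its underside, z up; x and y axes square to its sides.
- square_lid: wooden lid of the square canister: plate 88 x 88 mm, 10 mm thick; plug 54 x 54 mm, 8 mm deep below, 8 mm play all round in the mouth; central bar handle on top 44 mm long (lid's x), 12 wide (y), 26 high. Lies on its plug. Origin: centre of plug's underside, z up; plate top at 18 mm, handle top at 44 mm. Seated, it is 52 mm above the canister's origin. Fits in any of four quarter turns.
- oblong_canister: the oblong open white ceramic canister, 100 mm long (its x axis) x 64 mm wide (its y axis) outside, mouth 90 x 54 mm, 60 mm tall, walls 5 mm. Stands loose on the counter. Origin: centre of its underside, z up; x and y axes square to its sides.
- oblong_lid: wooden lid of the oblong canister: plate 108 (x) x 72 (y) mm, 10 mm thick; plug 74 x 38 mm, 8 mm deep below, 8 mm play all round in the mouth; central bar handle on top 44 mm long (lid's x), 12 wide (y), 26 high. Lies on its plug. Origin: centre of plug's underside, z up; plate top at 18 mm, handle top at 44 mm. Seated, it is 52 mm above the canister's origin. Goes on lengthways, either way round.
- mixing_bowl: bystander: blue ceramic mixing bowl, 210 mm across, 100 mm tall, to the left of the work. Origin: centre of its underside
- rolling_pin_mid (a point): bystander: black rolling pin without handles, 360 mm long, 48 mm in diameter, lying roughly fore and aft on the counter to the right of the work. This point is the middle of its axis, 24 mm above the counter; x along the pin
Things that resemble listed ones, but are neither listed nor needed, are in the scene too. What is shaped like the square_lid but pink or turquoise is not meant. Leave any pink look-alike of the oblong_lid alone.

How it is judged:
By the outcome, as a careful person would: the job done as asked, in the order asked, and still so for the second after the job is handed in, with the robot touching nothing.
It also fails if it takes over 115 s, if anything falls off the work surface, if the arm or the gripper's body presses on something with over 40 N, if the wrist force passes 120 N, or if a joint passes its speed limit or range.

ROBOT

A 7-joint arm with a two-finger parallel gripper is mounted at the origin on the work surface. World frame = base frame: x ahead of the robot, y to its left, z up, the work surface at z = 0. Lengths are in m, angles in rad, forces in N, time in s.
With the tool pointing down it reaches from about 0.425 to 0.925 m from the base axis. Payload 6.8 kg.
Tool frame: the origin (TCP) lies midway between the tips of the shut fingers; the grasp point (between the pads) lies 19 mm behind it; y points along the fingers, z is the direction in which the jaws open and shut, and the axes are right-handed (so a half turn about y gives the same grasp; the last joint's range is limited). The gripper opens to 85 mm and grips with 20 to 120 N. Pads are 22 mm wide; open, the fingers measure 114 mm over their backs; the gripper's body (76 mm by 85 mm) begins 54 mm behind the grasp point. The pads swing forward as they close: fully open they stand 13 mm farther back than shut.
Start: joints at [-1.291, 0.477, 0.022, 1.555, -0.011, 1.109, -0.083], TCP at [0.255, 0.625, 0.231] pointing down, gripper open.
Joint ranges: [-2.96, 2.96], [-0.34, 2.1], [-1.41, 1.46], [0.24, 2.44], [-1.37, 4.51], [0.17, 1.92], [-2.96, 2.96]. Speed limits (rad/s): [2.39, 2.39, 3.14, 3.14, 3.14, 3.14, 3.14].

INTERFACE

Orientations are given as a rotation vector (axis times angle).
In Python, from bench import r gives the robot as it stands.
- The arm moves only by the tool send_rows, never from a script. Its argument "rows" is text: rows parted by semicolons, each of 6 numbers parted by spaces: the shift along the world's x, y, z in m, then the turn, a rotation vector about the world's x, y, z in rad. A call has 1 to 20 rows; each row shifts and turns the commanded pose from where the row before left it; what a row does not reach is not made up. A row lasts 1/10 s, in which the tool goes at most 50 mm and 8.59 degrees, less where a joint would pass 70% of its speed; a pose out of reach is approached as far as the arm can. A call is refused whole if a number of a shift passes 0.05 or a number of a turn 0.15, either way. A call with a gripper value outside its range is refused whole. "grip" is the finger opening in m, from 0 to 0.0854, set as the call begins (left out, the last holds). The fingers move at their own pace and stop on an object; "grip_force" is the grip in N (left out, the last holds). Time passes only in rows, so rows that do not move let the fingers close. It gives the time, the measured TCP pose, the force and the opening at its end, in the units of the state.
- r.get_obs(): the state, without advancing time (a new reading comes with each control period).
- r.grab_frame(name): name is "side" or "top"; returns a dict with "pixels" (480x640x3 uint8, red, green, blue), "intrinsics" (3x3 intrinsics, pixels), "position" and "orientation" of the camera in the world. Camera axes: x right, y up, looking along -z (the intrinsics and any distortion apply to the point x, -y, -z); pixel columns grow to the right and rows downward; lengths in m; the calibration is good to about 2 mm. A picture is of the moment at which its call begins. There is no depth.
- r.hand_in(): hands the job in, once; it reports no verdict.
The state is a dict: "clock": time; "joints": joint angles; "qvel": joint speeds; "tau": joint torques, N m; "tcp_pos": TCP position; "orientation": TCP orientation; "contact_force": force on the tool from outside, world axes, zero at the start; "moment": the same for the moment, N m; "grip_width": finger opening in m.
Only numpy, scipy, OpenCV 4.12 (cv2) and the standard library are available. Lean on these libraries where they do the work, as an engineer would, in place of code of your own. Each camera call takes 0.05 s, during which the arm holds its last target.

## Working session

There is one attempt and no reset: what is moved stays moved. The work goes in short steps, Python scripts to look and compute and a tool call to move; the robot and the scene stay as the last step left them, time stands still between calls to the robot, and variables do not carry over. Pictures are saved under pics/ and viewed, and the job is handed in when it is done.

Besides the shell and the picture viewer there is one more tool, called after ">>>" by a JSON object that holds its "method" and its "body". send_rows: Moves the arm, as the interface text tells. Its arguments: {"type":"object","properties":{"rows":{"type":"string"},"grip":{"type":"number"},"grip_force":{"type":"number"}},"required":["rows"]}

```bash
mkdir -p pics; ls
python3 - <<'E'
from bench import r
import cv2
for n in("top","side"):
    f=r.grab_frame(n); cv2.imwrite(f"pics/{n}0.png",f["pixels"][:,:,::-1]); print(n,f["intrinsics"],f["position"],f["orientation"],[k for k in f])
print(r.get_obs())
E
```

```text
pics
top [[529.01300698   0.         316.61619851]
 [  0.         529.01300698 230.19621253]
 [  0.           0.           1.        ]] [ 0.26294901 -0.02198219  1.73753072] [ 0.10993137 -0.09629115 -1.54120032] ['pixels', 'intrinsics', 'position', 'orientation']
side [[576.55868955   0.         317.02990883]
 [  0.         576.55868955 234.826536  ]
 [  0.           0.           1.        ]] [ 0.08015703 -1.00490492  1.26565376] [ 0.71798361 -0.13364361 -0.37171631] ['pixels', 'intrinsics', 'position', 'orientation']
{'clock': 0.1, 'joints': array([-1.29108492,  0.47775433,  0.02231104,  1.55632373, -0.01151685,
        1.10926582, -0.08310785]), 'qvel': array([-0.00195296, -0.00016816, -0.000542  , -0.00366413, -0.00202896,
       -0.00059012, -0.00116547]), 'tau': array([ 4.70392974e-03, -5.97760391e+01,  1.61418445e+00, -2.81957728e+01,
        1.29073294e-02,  4.90894585e-03, -1.85446606e-05]), 'tcp_pos': array([0.25505214, 0.62440561, 0.23040974]), 'orientation': array([-1.5509165 ,  0.30445994, -0.30410456]), 'contact_force': array([-0.76943365, -0.43006772, -0.24431156]), 'moment': array([-0.0310771 , -0.01263103,  0.00835968]), 'grip_width': 0.08522641031738781}
```

View pics/top0.png

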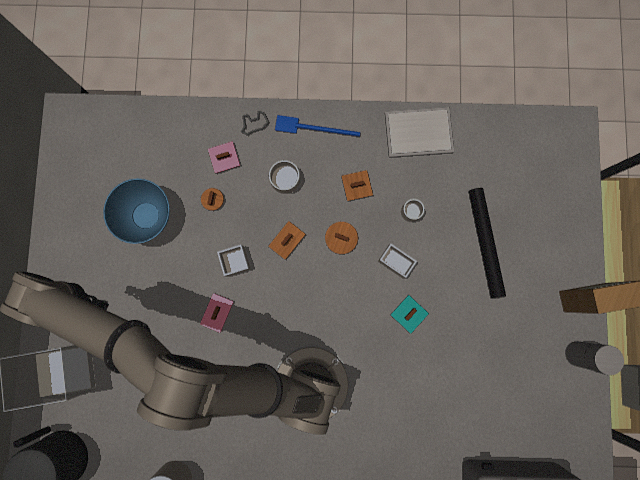

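View pics/side0.png

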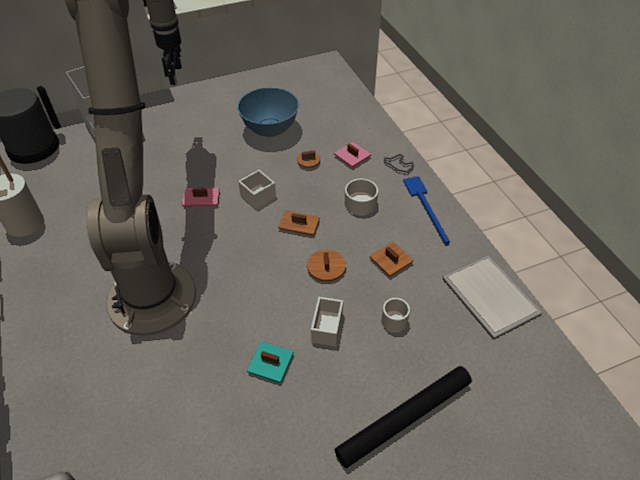

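Wooden candidates are at top pixels: small round (212,199), square (357,185), oblong (287,240) and large round (342,238). Look-alikes are the pink square (224,157), the pink oblong (217,313) and the turquoise square (410,313). I choose the four wooden ones. Open canisters are large round (284,176), small round (413,210), square (233,261) and oblong (398,261). Next is a close crop to check.

Run:
```python
import cv2,numpy as np
a=cv2.imread("pics/top0.png")[130:340,190:440]; cv2.imwrite("pics/c1.png",cv2.resize(a,None,fx=2.85,fy=2.85,interpolation=cv2.INTER_CUBIC)[:600])
b=cv2.imread("pics/side0.png")[140:380,170:430]; cv2.imwrite("pics/c2.png",cv2.resize(b,None,fx=2.5,fy=2.5,interpolation=cv2.INTER_CUBIC))
```

```text
(no output)
```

View pics/c1.png

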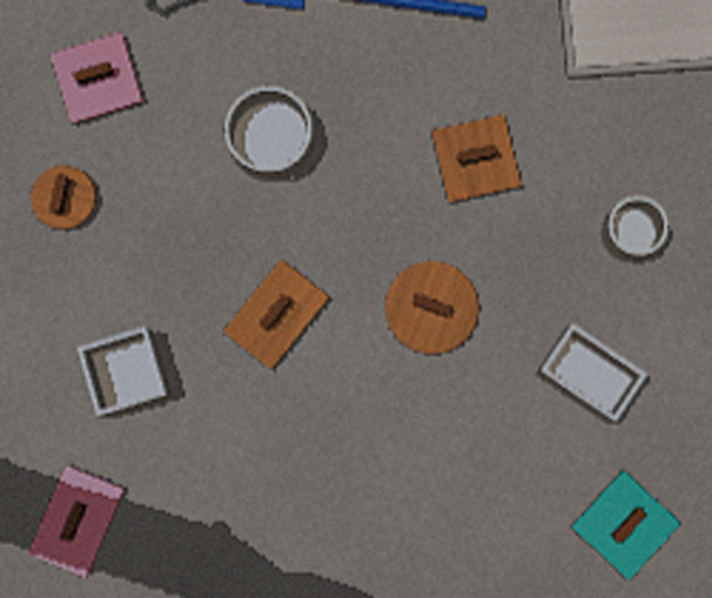

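View pics/c2.png

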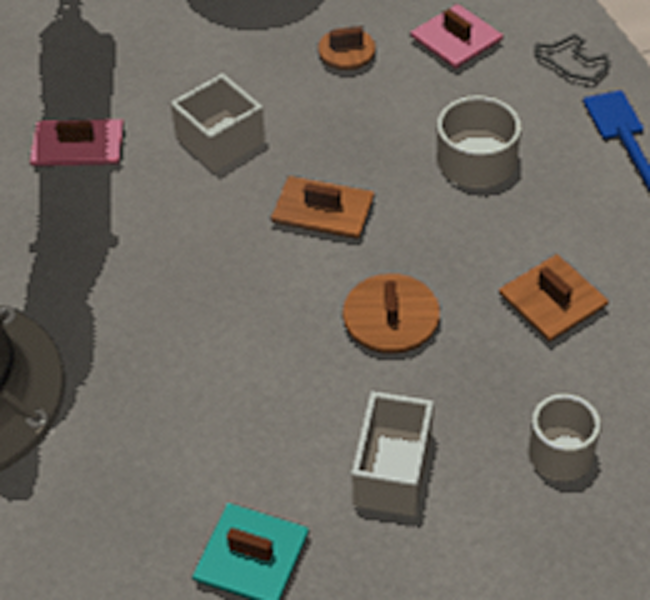

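```bash
cat > est.py <<'E'
import cv2,numpy as np
from scipy.spatial.transform import Rotation as R
from scipy.optimize import minimize
def proj(f,P):
    P=np.atleast_2d(P); K=f["intrinsics"]; Rm=R.from_rotvec(f["orientation"]).as_matrix()
    c=(P-f["position"])@Rm; u=c*[1,-1,-1]; u=u@K.T; return u[:,:2]/u[:,2:]
def back(f,uv,z):
    K=f["intrinsics"]; d=np.linalg.inv(K)@[uv[0],uv[1],1]; d=R.from_rotvec(f["orientation"]).as_matrix()@(d*[1,-1,-1])
    return f["position"]+d*(z-f["position"][2])/d[2]
def shape(w,h=None):
    if h is None:
        t=np.linspace(0,2*np.pi,60,endpoint=False); return np.c_[np.cos(t),np.sin(t)]*w/2
    return np.array([[1,1],[-1,1],[-1,-1],[1,-1]])*[w/2,h/2]
def prism(s,z0,z1): return np.r_[np.c_[s,np.full(len(s),z0)],np.c_[s,np.full(len(s),z1)]]
def pts(P,p):
    c,s=np.cos(p[2]),np.sin(p[2]); return np.c_[P[:,0]*c-P[:,1]*s+p[0],P[:,0]*s+P[:,1]*c+p[1],P[:,2]]
S=4;H=60
def maskof(f,uv,fn):
    im=f["pixels"]; x0,y0=int(uv[0])-H//2,int(uv[1])-H//2
    x0=max(x0,0);y0=max(y0,0)
    up=cv2.resize(im[y0:y0+H,x0:x0+H],None,fx=S,fy=S,interpolation=cv2.INTER_CUBIC)
    m=fn(up).astype(np.uint8); n,l,st,ce=cv2.connectedComponentsWithStats(m)
    d=np.hypot(*(ce[1:]-H*S/2).T)-0.02*st[1:,4]; k=1+np.argmin(d)
    cs,_=cv2.findContours((l==k).astype(np.uint8),0,2); h=cv2.convexHull(np.vstack(cs)); o=np.zeros_like(m); cv2.fillPoly(o,[h],1)
    return o,(x0,y0),up
def tmpl(f,parts,p,o):
    m=np.zeros((H*S,H*S),np.uint8)
    for P in parts:
        uv=(proj(f,pts(P,p))-o+0.5)*S-0.5
        h=cv2.convexHull(uv.astype(np.float32)); cv2.fillPoly(m,[np.round(h*16).astype(np.int32)],1,shift=4)
    return m
def fit(obs,parts,p0,yaw=True):
    def cost(q):
        p=[q[0],q[1],q[2] if yaw else p0[2]]; c=0
        for f,m,o in obs:
            t=tmpl(f,parts,p,o); c+=1-(t&m).sum()/(t|m).sum()
        return c
    best=None
    for dy in ([-.2,0,.2] if yaw else [0]):
        for sg in (1,-1):
            q0=np.array([p0[0],p0[1],p0[2]+dy]); n=3 if yaw else 2
            sx=np.vstack([q0[:n]]+[q0[:n]+sg*np.eye(n)[i]*(.01 if i<2 else .15) for i in range(n)])
            r=minimize(lambda q:cost(q),q0[:n],method="Nelder-Mead",options=dict(initial_simplex=sx,xatol=1e-4,fatol=1e-5))
            if best is None or r.fun<best.fun: best=r
    return best
wood=lambda im:(im[...,0].astype(int)-im[...,2]>22)
def bright(t): return lambda im:(im.astype(int).mean(2)>t)
LID={"LR":[shape(.108)],"SR":[shape(.076)],"SQ":[shape(.088,.088)],"OB":[shape(.108,.072)]}
CAN={"LR":[shape(.100)],"SR":[shape(.068)],"SQ":[shape(.08,.08)],"OB":[shape(.1,.064)]}
E
cat > m1.py <<'E'
from est import *
from bench import r
F={n:r.grab_frame(n) for n in("top","side")}
lp={"LR":(342,238),"SR":(212,199),"SQ":(357,185),"OB":(287,240)}
cp={"LR":(284,176),"SR":(413,210),"SQ":(233,261),"OB":(398,261)}
y0={"SQ":.2,"OB":-.6}
yl={"SQ":-.2,"OB":-.7}
tiles=[]
for kind in("lid","can"):
  for k in lp:
    z=.018 if kind=="lid" else .06
    X=back(F["top"],(lp if kind=="lid" else cp)[k],z)
    if kind=="lid": parts=[prism(LID[k][0],.008,.018),prism(shape(.044,.012),.018,.044)]
    else: parts=[prism(CAN[k][0],.06,.06)]
    obs=[]
    for n in F:
        uv=proj(F[n],X)[0]
        m,o,up=maskof(F[n],uv,wood if kind=="lid" else bright(118 if n=="top" else 128)); obs.append((F[n],m,o,up))
    yy=(yl if kind=="lid" else y0).get(k,0)
    if kind=="lid" and k in("LR","SR"): 
        pass
    res=[]
    for sel in(obs[:1],obs[1:],obs):
        b=fit([s[:3] for s in sel],parts,(X[0],X[1],yy),yaw=(k in("SQ","OB") ))
        res.append(b); print(kind,k,np.round(b.x,4),round(b.fun,3))
    p=list(res[2].x)+[yy]
    row=[]
    for f,m,o,up in obs:
        v=up[:,:,::-1].copy()
        for M,c in((m,(0,255,0)),(tmpl(f,parts,p[:3],o),(0,0,255))):
            cs,_=cv2.findContours(M,0,2); cv2.drawContours(v,cs,-1,c,1)
        row.append(v)
    tiles.append(np.vstack(row))
for i in(0,1): cv2.imwrite(f"pics/fit{i}.png",cv2.resize(np.hstack(tiles[4*i:4*i+4]),(800,400)))
E
python3 m1.py
```

```text
lid LR [ 0.4697 -0.0844] 0.012
lid LR [ 0.473  -0.0826] 0.019
lid LR [ 0.4712 -0.0837] 0.081
lid SR [0.5876 0.3474] 0.021
lid SR [0.5912 0.351 ] 0.053
lid SR [0.5882 0.3479] 0.129
lid SQ [ 0.6465 -0.1327  0.2513] 0.015
lid SQ [ 0.6493 -0.1314  0.2463] 0.02
lid SQ [ 0.6472 -0.1321  0.2396] 0.081
lid OB [ 0.4572  0.0945 -0.6387] 0.011
lid OB [ 0.4598  0.0964 -0.643 ] 0.014
lid OB [ 0.4579  0.0947 -0.636 ] 0.096
can LR [0.6649 0.1081] 0.015
can LR [0.6671 0.1085] 0.041
can LR [0.6657 0.1082] 0.076
can SR [ 0.5642 -0.3138] 0.014
can SR [ 0.5663 -0.3138] 0.023
can SR [ 0.5649 -0.3137] 0.077
can SQ [0.3838 0.2622 0.3234] 0.037
can SQ [0.3867 0.2633 0.3005] 0.066
can SQ [0.3849 0.2629 0.3284] 0.12
can OB [ 0.3972 -0.2649  0.9971] 0.029
can OB [ 0.3983 -0.2642 -2.144 ] 0.053
can OB [ 0.3975 -0.2649  0.9827] 0.09
```

View overlays.

View pics/fit0.png

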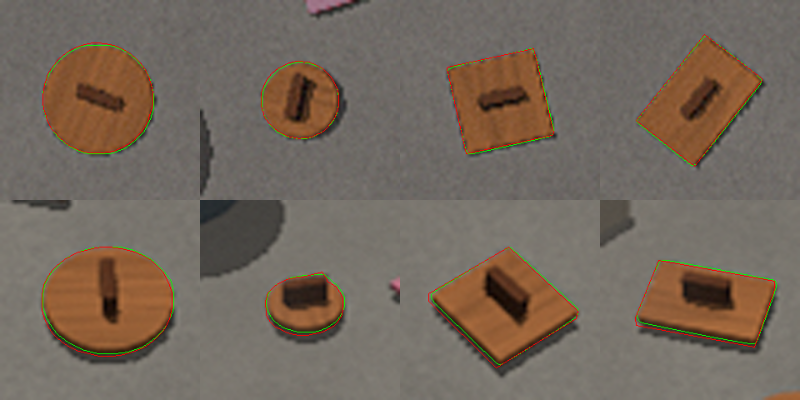

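View pics/fit1.png

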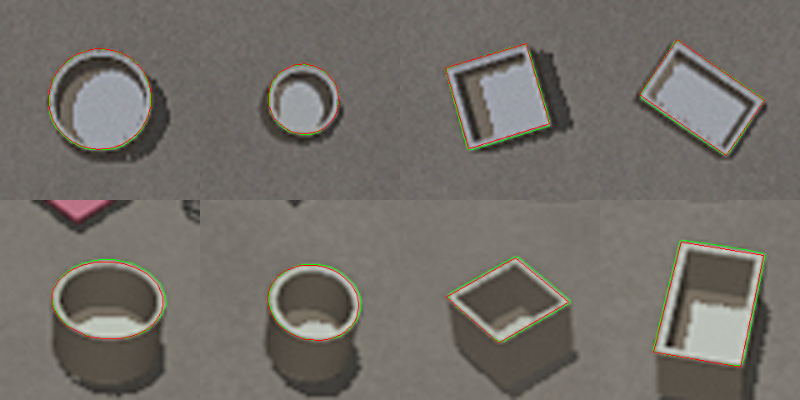

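Overlays match well: wood lids and canister rims are traced to about 1 px. The two cameras differ by a consistent ~2 mm, which is within calibration. Next are the handle directions and the move planning.

```bash
cat > m2.py <<'E'
from est import *
import est
from bench import r
F={n:r.grab_frame(n) for n in("top","side")}
lp={"LR":(.4713,-.0836,1.25),"SR":(.589,.349,-.2),"SQ":(.6479,-.132,-1.32),"OB":(.4585,.0955,-.64)}
for k,p in lp.items():
    obs=[];parts=[prism(shape(.044,.012),.018,.044)]
    for n in F:
        uv=proj(F[n],[p[0],p[1],.035])[0]
        def dark(im):
            t=im[...,0].astype(int); d=np.zeros(t.shape,bool); c=H*S//2; w=56
            d[c-w:c+w,c-w:c+w]=(t<100)[c-w:c+w,c-w:c+w]; return d
        m,o,up=maskof(F[n],uv,dark); obs.append((F[n],m,o))
    for s in(obs[:1],obs[1:],obs):
        b=fit(s,parts,p); print(k,np.round(b.x,4),round(b.fun,3))
o=r.get_obs(); M=R.from_rotvec(o["orientation"]).as_matrix(); print(M.round(3)); print("yaw of tool z",np.arctan2(M[1,2],M[0,2]))
bowl=back(F["top"],(137,211),.1); print(bowl)
E
python3 m2.py
```

```text
LR [ 0.4695 -0.0848  1.2383] 0.102
LR [ 0.4713 -0.0878  1.2337] 0.07
LR [ 0.4711 -0.0877  1.2305] 0.386
SR [ 0.5857  0.3451 -0.2157] 0.213
SR [ 0.5892  0.3446 -0.2812] 0.099
SR [ 0.5882  0.3442 -0.244 ] 0.372
SQ [ 0.6454 -0.1334 -1.3212] 0.12
SQ [ 0.6479 -0.1347 -1.316 ] 0.062
SQ [ 0.6466 -0.1344 -1.3707] 0.258
OB [ 0.4563  0.0924 -0.7087] 0.197
OB [ 0.4595  0.0905 -0.6373] 0.078
OB [ 0.4574  0.0921 -0.6629] 0.323
[[ 0.926 -0.     0.378]
 [-0.378 -0.001  0.926]
 [ 0.    -1.    -0.001]]
yaw of tool z 1.1830065803741971
[0.5256018  0.56174794 0.1       ]
```

>>> {"method": "send_rows", "body": {"rows": "0.0206 -0.0343 -0.005 0 0 -0.076;0.0206 -0.0343 -0.005 0 0 -0.076;0.0206 -0.0343 -0.005 0 0 -0.076;0.0206 -0.0343 -0.005 0 0 -0.076;0.0206 -0.0343 -0.005 0 0 -0.076;0.0206 -0.0343 -0.005 0 0 -0.076;0.0206 -0.0343 -0.005 0 0 -0.076;0.0206 -0.0343 -0.005 0 0 -0.076;0.0043 -0.0361 -0.005 0 0 -0.076;0.0043 -0.0361 -0.005 0 0 -0.076;0.0043 -0.0361 -0.005 0 0 -0.076;0.0043 -0.0361 -0.005 0 0 -0.076;0.0043 -0.0361 -0.005 0 0 -0.076;0.0043 -0.0361 -0.005 0 0 -0.076;0.0043 -0.0361 -0.005 0 0 -0.076;0.0043 -0.0361 -0.005 0 0 -0.076;0.0043 -0.0361 -0.005 0 0 -0.076;0.0043 -0.0361 -0.005 0 0 -0.076;0.0043 -0.0361 -0.005 0 0 -0.076;0.0043 -0.0361 -0.005 0 0 -0.076", "grip": 0.045, "grip_force": 60}}

```text
clock: 2.3
tcp_pos: [0.4719, -0.084, 0.1314]
orientation: [-1.028, 1.454, -1.455]
contact_force: [0.3, 1.2, 0.1]
grip_width: 0.0449
```

>>> {"method": "send_rows", "body": {"rows": "0 0 0 0 0 0;0 0 0 0 0 0;0 0 0 0 0 0"}}

```text
clock: 2.6
tcp_pos: [0.4718, -0.0815, 0.1313]
orientation: [-1.031, 1.452, -1.451]
contact_force: [0.2, -0.7, 0.3]
grip_width: 0.0451
```

```bash
cat > st.py <<'E'
import sys,numpy as np
from bench import r
from scipy.spatial.transform import Rotation as R
o=r.get_obs(); M=R.from_rotvec(o["orientation"]).as_matrix()
psi=np.arctan2(M[1,2],M[0,2]); p=o["tcp_pos"]
print("t",o["clock"],"p",p.round(4),"psi",psi.round(4),"tilt",M[:2,1].round(4),"j",o["joints"].round(2),"F",o["contact_force"].round(1),"g",round(o["grip_width"],4))
if len(sys.argv)>1:
    t=np.array(list(map(float,sys.argv[1:]))); print("to go",(t[:3]-p).round(4),(t[3]-psi).round(4))
E
python3 st.py .4713 -.0836 .022 -.336
```

```text
t 2.6 p [ 0.4718 -0.0815  0.1313] psi -0.3349 tilt [0.     0.0006] j [-0.43  0.32  0.56  2.14 -0.25  0.74 -0.04] F [ 0.2 -0.7  0.3] g 0.0451
to go [-0.0005 -0.0021 -0.1093] -0.0011
```

>>> {"method": "send_rows", "body": {"rows": "-0.0005 -0.002 -0.016 0 0 0;0 0 -0.02 0 0 0;0 0 -0.02 0 0 0;0 0 -0.02 0 0 0;0 0 -0.02 0 0 0;0 0 -0.007 0 0 0;0 0 -0.006 0 0 0;0 0 0 0 0 0;0 0 0 0 0 0"}}

```text
clock: 3.5
tcp_pos: [0.4717, -0.0845, 0.0229]
orientation: [-1.03, 1.452, -1.453]
contact_force: [0.9, -0.3, -0.9]
grip_width: 0.0451
```

```bash
python3 st.py .4713 -.0836 .022 -.336
python3 - <<'E'
from bench import r
import cv2,numpy as np
v=[]
for n,(x,y) in(("top",(342,238)),("side",(327,262))):
    a=r.grab_frame(n)["pixels"][y-50:y+50,x-50:x+50,::-1]; v.append(cv2.resize(a,(400,400),interpolation=cv2.INTER_CUBIC))
cv2.imwrite("pics/g1.png",np.hstack(v))
E
```

```text
t 3.5 p [ 0.4717 -0.0845  0.0229] psi -0.3365 tilt [0.0011 0.0001] j [-0.29  0.52  0.42  2.19 -0.43  0.51  0.12] F [ 0.9 -0.3 -0.9] g 0.0451
to go [-0.0004  0.0009 -0.0009] 0.0005
```

View pics/g1.png

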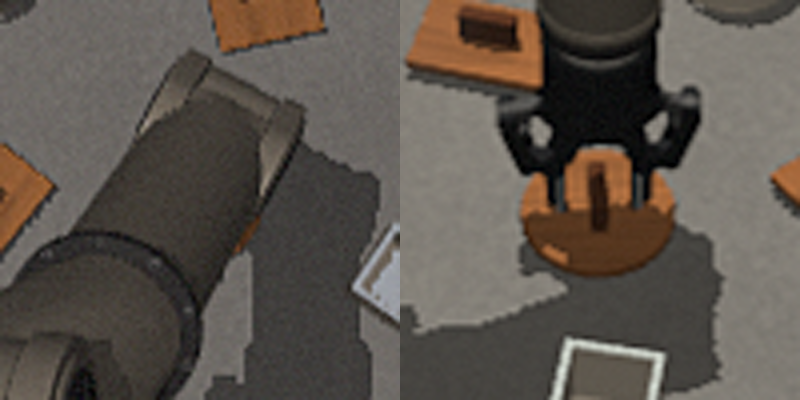

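The side view shows the fingers straddling the handle, centred (handle at about (327,261) in the frame). Closing now.

>>> {"method": "send_rows", "body": {"rows": "0 0 0 0 0 0;0 0 0 0 0 0;0 0 0 0 0 0;0 0 0 0 0 0;0 0 0 0 0 0;0 0 0 0 0 0;0 0 0 0 0 0;0 0 0 0 0 0", "grip": 0, "grip_force": 60}}

```text
clock: 4.4
tcp_pos: [0.4715, -0.0847, 0.0228]
orientation: [-1.03, 1.453, -1.453]
contact_force: [-1.5, -0.2, 6.3]
grip_width: 0.0105
```

>>> {"method": "send_rows", "body": {"rows": "0 0 0.01 0 0 0;0 0 0.02 0 0 0;0 0 0.025 0 0 0;0 0 0.025 0 0 0;0 0 0.02 0 0 0;0 0 0.01 0 0 0;0 0 0 0 0 0"}}

```text
clock: 5.1
tcp_pos: [0.4719, -0.0846, 0.1335]
orientation: [-1.028, 1.451, -1.453]
contact_force: [-0.0, -0.4, -1.2]
grip_width: 0.0108
```

```bash
python3 st.py .666 .1083 .076 -.336
```

```text
t 5.1 p [ 0.4719 -0.0846  0.1335] psi -0.3369 tilt [0.0026 0.0005] j [-0.43  0.32  0.58  2.14 -0.26  0.75 -0.03] F [-0.  -0.4 -1.2] g 0.0108
to go [ 0.1941  0.1929 -0.0575] 0.0009
```

>>> {"method": "send_rows", "body": {"rows": "0.0194 0.0192 0 0 0 0;0.0194 0.0192 0 0 0 0;0.0194 0.0192 0 0 0 0;0.0194 0.0192 0 0 0 0;0.0194 0.0192 0 0 0 0;0.0194 0.0192 0 0 0 0;0.0194 0.0192 0 0 0 0;0.0194 0.0192 0 0 0 0;0.0194 0.0192 0 0 0 0;0.0194 0.0192 0 0 0 0;0 0 -0.01 0 0 0;0 0 -0.01 0 0 0;0 0 0 0 0 0;0 0 0 0 0 0"}}

```text
clock: 6.5
tcp_pos: [0.6641, 0.1059, 0.1114]
orientation: [-1.032, 1.455, -1.454]
contact_force: [0.2, 0.7, -1.5]
grip_width: 0.0105
```

```bash
python3 st.py .6657 .1074 .076 -.336
cat > look.py <<'E'
import sys
from bench import r
from est import *
# name x y z : overlay where lid plate (given TCP-based pose) is predicted ; lid origin at z
k=sys.argv[1]; x,y,z,yaw=map(float,sys.argv[2:6]); out=sys.argv[6]
v=[]
for n in("top","side"):
    f=r.grab_frame(n); u=proj(f,[x,y,z+.02])[0].astype(int); x0,y0=max(u[0]-45,0),max(u[1]-45,0)
    a=cv2.resize(f["pixels"][y0:y0+90,x0:x0+90,::-1],None,fx=4.4,fy=4.4,interpolation=cv2.INTER_CUBIC)
    q=proj(f,pts(prism(LID[k][0],z+.008,z+.018),(x,y,yaw))); m=len(q)//2
    for part,c in((q[:m],(0,255,255)),(q[m:],(0,0,255))):
        cv2.polylines(a,[np.round((part-[x0,y0]+.5)*4.4).astype(int)],True,c,1)
    v.append(a)
cv2.imwrite(out,np.hstack(v))
E
python3 look.py LR .666 .1083 .0905 1.235 pics/g2.png
```

```text
t 6.5 p [0.6641 0.1059 0.1114] psi -0.3386 tilt [-0.002  -0.0009] j [-0.59  0.64  0.49  1.68 -0.37  0.91 -0.29] F [ 0.2  0.7 -1.5] g 0.0105
to go [ 0.0016  0.0015 -0.0354] 0.0026
```

View pics/g2.png

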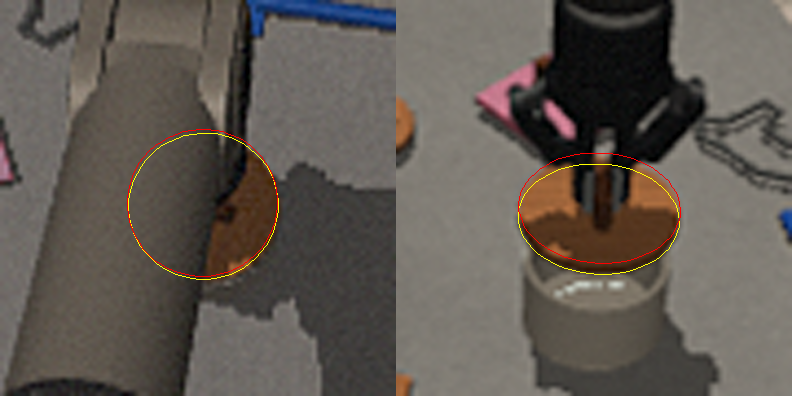

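Prediction and lid agree within a couple of mm, and a small correction remains. Lowering now.

>>> {"method": "send_rows", "body": {"rows": "0.0015 0.0015 -0.005 0 0 0.003;0 0 -0.008 0 0 0;0 0 -0.008 0 0 0;0 0 -0.006 0 0 0;0 0 -0.005 0 0 0;0 0 -0.003 0 0 0;0 0 0 0 0 0;0 0 0 0 0 0"}}

```text
clock: 7.4
tcp_pos: [0.6668, 0.1088, 0.0774]
orientation: [-1.032, 1.451, -1.451]
contact_force: [-0.2, 0.2, -1.2]
grip_width: 0.0106
```

```bash
python3 st.py .6657 .1074 .0753 -.336
```

```text
t 7.4 p [0.6668 0.1088 0.0774] psi -0.3341 tilt [0.0003 0.    ] j [-0.57  0.69  0.47  1.69 -0.39  0.85 -0.27] F [-0.2  0.2 -1.2] g 0.0106
to go [-0.0011 -0.0014 -0.0021] -0.0019
```

>>> {"method": "send_rows", "body": {"rows": "-0.0007 -0.0007 -0.001 0 0 0;0 0 -0.001 0 0 0;0 0 0 0 0 0;0 0 0 0 0 0"}}

```text
clock: 7.8
tcp_pos: [0.666, 0.1082, 0.0754]
orientation: [-1.032, 1.451, -1.451]
contact_force: [-0.8, 0.1, -1.4]
grip_width: 0.0107
```

>>> {"method": "send_rows", "body": {"rows": "0 0 0 0 0 0"}}

```text
clock: 7.9
tcp_pos: [0.666, 0.1081, 0.0754]
orientation: [-1.032, 1.451, -1.451]
contact_force: [-0.5, 0.3, -0.8]
grip_width: 0.0107
```

>>> {"method": "send_rows", "body": {"rows": "0 0 0 0 0 0"}}

```text
clock: 8.0
tcp_pos: [0.666, 0.1081, 0.0754]
orientation: [-1.032, 1.451, -1.451]
contact_force: [-0.2, -0.2, -1.2]
grip_width: 0.0107
```

>>> {"method": "send_rows", "body": {"rows": "0 -0.0005 -0.0006 0 0 0;0 0 0 0 0 0;0 0 0 0 0 0"}}

```text
clock: 8.3
tcp_pos: [0.6661, 0.1078, 0.0749]
orientation: [-1.032, 1.451, -1.451]
contact_force: [-0.4, 0.3, 0.8]
grip_width: 0.011
```

>>> {"method": "send_rows", "body": {"rows": "0 0 0 0 0 0;0 0 0 0 0 0;0 0 0 0 0 0;0 0 0 0 0 0;0 0 0 0 0 0;0 0 0 0 0 0", "grip": 0.045}}

```text
clock: 8.9
tcp_pos: [0.666, 0.1076, 0.0747]
orientation: [-1.032, 1.451, -1.451]
contact_force: [-0.4, 0.2, 0.6]
grip_width: 0.045
```

>>> {"method": "send_rows", "body": {"rows": "0 0 0.01 0 0 0;0 0 0.02 0 0 0;0 0 0.025 0 0 0;0 0 0.025 0 0 0;0 0 0 0 0 0"}}

```text
clock: 9.4
tcp_pos: [0.6686, 0.1075, 0.1595]
orientation: [-1.025, 1.447, -1.452]
contact_force: [1.1, 0.9, 0.5]
grip_width: 0.0448
```

```bash
python3 st.py .589 .3485 .022 1.341;python3 look.py LR .666 .1083 .052 1.235 pics/g3.png
```

```text
t 9.4 p [0.6686 0.1075 0.1595] psi -0.3344 tilt [0.0071 0.0016] j [-0.6   0.59  0.52  1.65 -0.34  0.98 -0.31] F [1.1 0.9 0.5] g 0.0448
to go [-0.0796  0.241  -0.1375] 1.6754
```

View pics/g3.png

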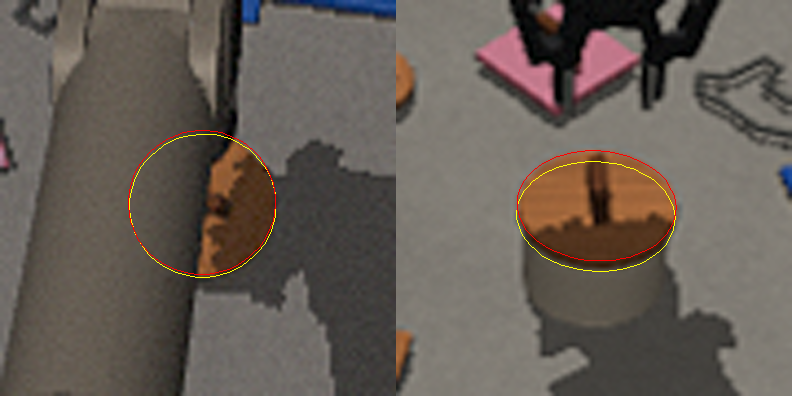

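The large lid is seated, matching the predicted seated outline in both views. Next is the small round lid.

>>> {"method": "send_rows", "body": {"rows": "-0.0057 0.0172 0 0 0 0.12;-0.0057 0.0172 0 0 0 0.12;-0.0057 0.0172 0 0 0 0.12;-0.0057 0.0172 0 0 0 0.12;-0.0057 0.0172 0 0 0 0.12;-0.0057 0.0172 0 0 0 0.12;-0.0057 0.0172 0 0 0 0.12;-0.0057 0.0172 0 0 0 0.12;-0.0057 0.0172 -0.005 0 0 0.12;-0.0057 0.0172 -0.01 0 0 0.12;-0.0057 0.0172 -0.01 0 0 0.12;-0.0057 0.0172 -0.01 0 0 0.12;-0.0057 0.0172 -0.01 0 0 0.12;-0.0057 0.0172 0 0 0 0.12;0 0 0 0 0 0;0 0 0 0 0 0;0 0 0 0 0 0"}}

```text
clock: 11.2
tcp_pos: [0.5869, 0.3466, 0.1096]
orientation: [-1.564, 0.179, -0.18]
contact_force: [-0.1, 0.4, 0.7]
grip_width: 0.045
```

```bash
python3 st.py .589 .3485 .022 1.341
```

```text
t 11.2 p [0.5869 0.3466 0.1096] psi 1.3419 tilt [ 0.0002 -0.0012] j [-0.67  0.61  0.07  1.64 -0.05  0.89  0.76] F [-0.1  0.4  0.7] g 0.045
to go [ 0.0021  0.0019 -0.0876] -0.0009
```

>>> {"method": "send_rows", "body": {"rows": "0.002 0.0019 -0.01 0 0 0;0 0 -0.015 0 0 0;0 0 -0.02 0 0 0;0 0 -0.02 0 0 0;0 0 -0.012 0 0 0;0 0 -0.006 0 0 0;0 0 -0.004 0 0 0;0 0 0 0 0 0;0 0 0 0 0 0"}}

```text
clock: 12.1
tcp_pos: [0.5887, 0.3506, 0.0234]
orientation: [-1.563, 0.176, -0.177]
contact_force: [0.1, -0.3, -0.3]
grip_width: 0.0451
```

```bash
python3 st.py .589 .3485 .0225 1.341; python3 look.py SR .589 .3485 0 -.23 pics/g4.png
```

```text
t 12.1 p [0.5887 0.3506 0.0234] psi 1.3458 tilt [0.0011 0.0008] j [-0.67  0.72  0.06  1.67 -0.06  0.75  0.76] F [ 0.1 -0.3 -0.3] g 0.0451
to go [ 0.0003 -0.0021 -0.0009] -0.0048
```

View pics/g4.png

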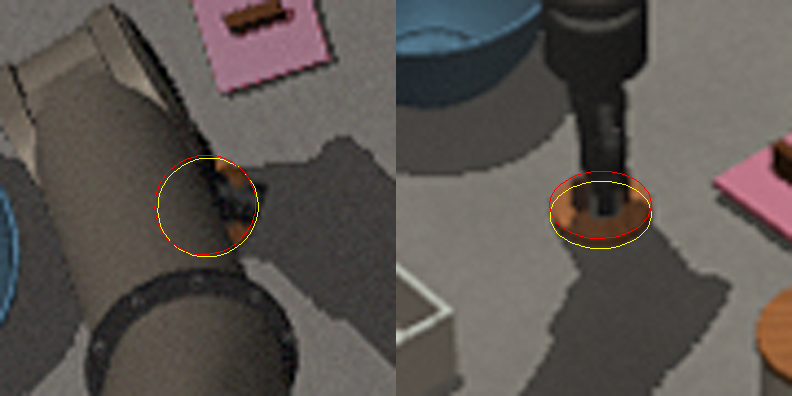

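>>> {"method": "send_rows", "body": {"rows": "0 -0.002 -0.0005 0 0 0;0 0 0 0 0 0;0 0 0 0 0 0;0 0 0 0 0 0;0 0 0 0 0 0;0 0 0 0 0 0;0 0 0 0 0 0;0 0 0 0 0 0;0 0 0 0 0 0", "grip": 0}}

```text
clock: 13.1
tcp_pos: [0.5883, 0.3481, 0.0225]
orientation: [-1.564, 0.177, -0.177]
contact_force: [-1.1, -2.3, 4.8]
grip_width: 0.0108
```

```bash
python3 st.py .589 .3485 .0225 1.341
```

```text
t 13.1 p [0.5883 0.3481 0.0225] psi 1.3458 tilt [ 0.0001 -0.0002] j [-0.67  0.72  0.06  1.67 -0.06  0.75  0.76] F [-1.1 -2.3  4.8] g 0.0108
to go [ 0.0007  0.0004 -0.    ] -0.0048
```

>>> {"method": "send_rows", "body": {"rows": "0 0 0.01 0 0 0;0 0 0.02 0 0 0;0 0 0.025 0 0 0;0 0 0.025 0 0 0;0 0 0.025 0 0 0;0 0 0.02 0 0 0;0 0 0.01 0 0 0;0 0 0 0 0 0"}}

```text
clock: 13.9
tcp_pos: [0.5888, 0.349, 0.1588]
orientation: [-1.561, 0.175, -0.178]
contact_force: [-0.2, 0.0, -1.6]
grip_width: 0.0107
```

```bash
python3 st.py .5652 -.3138 .075 .541
```

```text
t 13.9 p [0.5888 0.349  0.1588] psi 1.3462 tilt [0.0023 0.0019] j [-0.68  0.56  0.07  1.6  -0.05  0.98  0.76] F [-0.2  0.  -1.6] g 0.0107
to go [-0.0236 -0.6628 -0.0838] -0.8052
```

>>> {"method": "send_rows", "body": {"rows": "-0.0012 -0.0331 0 0 0 -0.0402;-0.0012 -0.0331 0 0 0 -0.0402;-0.0012 -0.0331 0 0 0 -0.0402;-0.0012 -0.0331 0 0 0 -0.0402;-0.0012 -0.0331 0 0 0 -0.0402;-0.0012 -0.0331 0 0 0 -0.0402;-0.0012 -0.0331 0 0 0 -0.0402;-0.0012 -0.0331 0 0 0 -0.0402;-0.0012 -0.0331 0 0 0 -0.0402;-0.0012 -0.0331 0 0 0 -0.0402;-0.0012 -0.0331 0 0 0 -0.0402;-0.0012 -0.0331 0 0 0 -0.0402;-0.0012 -0.0331 0 0 0 -0.0402;-0.0012 -0.0331 0 0 0 -0.0402;-0.0012 -0.0331 0 0 0 -0.0402;-0.0012 -0.0331 0 0 0 -0.0402;-0.0012 -0.0331 0 0 0 -0.0402;-0.0012 -0.0331 0 0 0 -0.0402;-0.0012 -0.0331 0 0 0 -0.0402;-0.0012 -0.0331 0 0 0 -0.0402"}}

```text
clock: 15.9
tcp_pos: [0.5633, -0.3145, 0.1556]
orientation: [-1.418, 0.804, -0.801]
contact_force: [0.6, 2.1, -1.4]
grip_width: 0.0107
```

>>> {"method": "send_rows", "body": {"rows": "0 0 -0.01 0 0 0;0 0 -0.015 0 0 0;0 0 -0.015 0 0 0;0 0 -0.01 0 0 0;0 0 0 0 0 0;0 0 0 0 0 0"}}

```text
clock: 16.5
tcp_pos: [0.5643, -0.313, 0.1069]
orientation: [-1.418, 0.801, -0.8]
contact_force: [0.3, 0.7, -0.9]
grip_width: 0.0113
```

```bash
python3 st.py .5649 -.3133 .075 .541
```

```text
t 16.5 p [ 0.5643 -0.313   0.1069] psi 0.543 tilt [-0.0005  0.0004] j [ 0.16  0.58  0.35  1.75 -0.26  0.85  1.17] F [ 0.3  0.7 -0.9] g 0.0113
to go [ 0.0006 -0.0003 -0.0319] -0.002
```

>>> {"method": "send_rows", "body": {"rows": "0.0005 -0.0003 -0.006 0 0 0;0 0 -0.008 0 0 0;0 0 -0.008 0 0 0;0 0 -0.005 0 0 0;0 0 -0.003 0 0 0;0 0 0 0 0 0;0 0 0 0 0 0"}}

```text
clock: 17.2
tcp_pos: [0.5647, -0.3141, 0.0773]
orientation: [-1.418, 0.801, -0.802]
contact_force: [0.6, 0.4, -0.1]
grip_width: 0.0108
```

```bash
python3 st.py .5649 -.3133 .0748 .541; python3 look.py SR .5652 -.3138 .054 -1.03 pics/g5.png
```

```text
t 17.2 p [ 0.5647 -0.3141  0.0773] psi 0.5419 tilt [ 0.0002 -0.0001] j [ 0.17  0.62  0.34  1.76 -0.27  0.8   1.18] F [ 0.6  0.4 -0.1] g 0.0108
to go [ 0.0002  0.0008 -0.0025] -0.0009
```

View pics/g5.png

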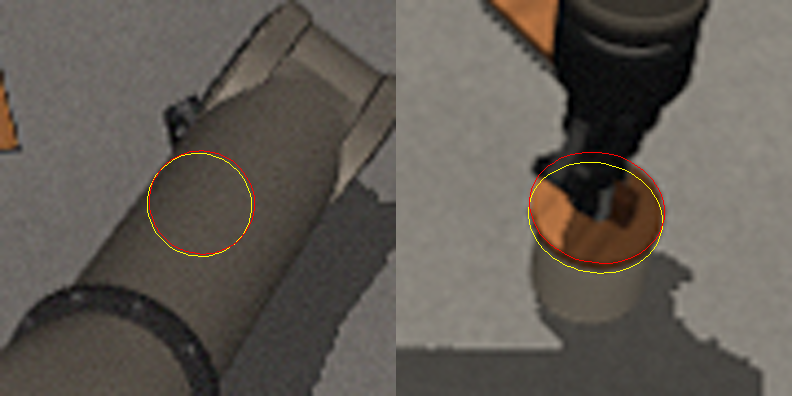

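>>> {"method": "send_rows", "body": {"rows": "0.0002 0.0008 -0.0013 0 0 0;0 0 -0.0012 0 0 0;0 0 0 0 0 0;0 0 0 0 0 0"}}

```text
clock: 17.7
tcp_pos: [0.5648, -0.3132, 0.0747]
orientation: [-1.418, 0.801, -0.801]
contact_force: [-0.2, -0.2, -2.4]
grip_width: 0.0109
```

>>> {"method": "send_rows", "body": {"rows": "0 0 0 0 0 0;0 0 0 0 0 0;0 0 0 0 0 0;0 0 0 0 0 0;0 0 0 0 0 0;0 0 0 0 0 0", "grip": 0.045}}

```text
clock: 18.3
tcp_pos: [0.5649, -0.3132, 0.0747]
orientation: [-1.418, 0.801, -0.801]
contact_force: [0.1, 0.3, -0.2]
grip_width: 0.0453
```

>>> {"method": "send_rows", "body": {"rows": "0 0 0.01 0 0 0;0 0 0.02 0 0 0;0 0 0.025 0 0 0;0 0 0.025 0 0 0;0 0 0 0 0 0"}}

```text
clock: 18.8
tcp_pos: [0.567, -0.3147, 0.1593]
orientation: [-1.417, 0.796, -0.807]
contact_force: [1.3, -0.6, -0.2]
grip_width: 0.0454
```

```bash
python3 st.py .648 -.132 .022 .249;python3 look.py SR .5652 -.3138 .052 -1.03 pics/g6.png
```

```text
t 18.8 p [ 0.567  -0.3147  0.1593] psi 0.5416 tilt [ 0.0066 -0.0029] j [ 0.14  0.52  0.38  1.72 -0.23  0.94  1.15] F [ 1.3 -0.6 -0.2] g 0.0454
to go [ 0.081   0.1827 -0.1373] -0.2926
```

View pics/g6.png

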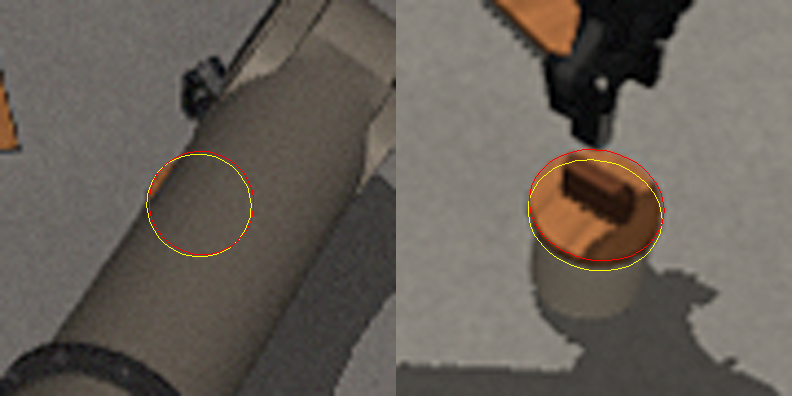

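The small lid is seated. Next is the square lid.

>>> {"method": "send_rows", "body": {"rows": "0.0081 0.0183 0 0 0 -0.0293;0.0081 0.0183 0 0 0 -0.0293;0.0081 0.0183 0 0 0 -0.0293;0.0081 0.0183 0 0 0 -0.0293;0.0081 0.0183 0 0 0 -0.0293;0.0081 0.0183 -0.01 0 0 -0.0293;0.0081 0.0183 -0.01 0 0 -0.0293;0.0081 0.0183 -0.01 0 0 -0.0293;0.0081 0.0183 -0.01 0 0 -0.0293;0.0081 0.0183 -0.01 0 0 -0.0293;0 0 0 0 0 0;0 0 0 0 0 0"}}

```text
clock: 20.1
tcp_pos: [0.645, -0.1303, 0.1038]
orientation: [-1.319, 1.024, -1.022]
contact_force: [0.1, -1.0, 0.0]
grip_width: 0.0449
```

```bash
python3 st.py .648 -.132 .022 .249
```

```text
t 20.1 p [ 0.645  -0.1303  0.1038] psi 0.2504 tilt [-0.0021 -0.0004] j [-0.18  0.62  0.41  1.72 -0.3   0.87  0.61] F [ 0.1 -1.   0. ] g 0.0449
to go [ 0.003  -0.0017 -0.0818] -0.0014
```

>>> {"method": "send_rows", "body": {"rows": "0.0025 -0.0015 -0.01 0 0 0;0 0 -0.015 0 0 0;0 0 -0.02 0 0 0;0 0 -0.016 0 0 0;0 0 -0.01 0 0 0;0 0 -0.006 0 0 0;0 0 -0.003 0 0 0;0 0 0 0 0 0;0 0 0 0 0 0"}}

```text
clock: 21.0
tcp_pos: [0.6489, -0.1318, 0.0253]
orientation: [-1.316, 1.023, -1.025]
contact_force: [0.3, 1.2, 0.7]
grip_width: 0.0453
```

```bash
python3 st.py .648 -.132 .0225 .249; python3 look.py SQ .648 -.132 0 .249 pics/g7.png
```

```text
t 21.0 p [ 0.6489 -0.1318  0.0253] psi 0.249 tilt [ 0.0011 -0.0002] j [-0.14  0.72  0.36  1.74 -0.35  0.74  0.64] F [0.3 1.2 0.7] g 0.0453
to go [-0.0009 -0.0002 -0.0028] -0.0
```

View pics/g7.png

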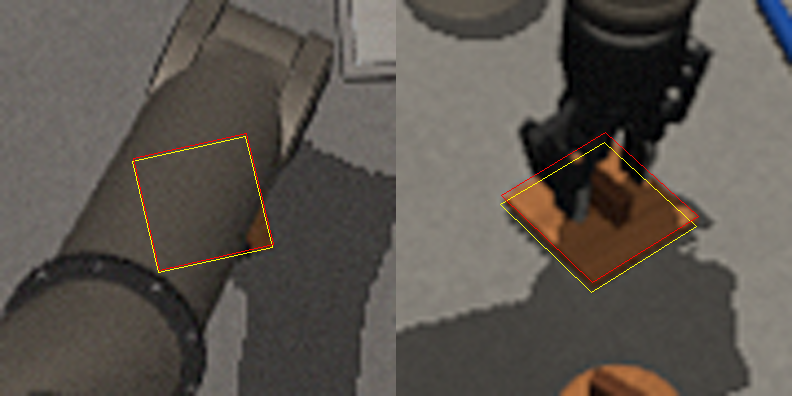

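>>> {"method": "send_rows", "body": {"rows": "-0.0009 0 -0.0025 0 0 0;0 0 0 0 0 0;0 0 0 0 0 0;0 0 0 0 0 0;0 0 0 0 0 0;0 0 0 0 0 0;0 0 0 0 0 0;0 0 0 0 0 0;0 0 0 0 0 0", "grip": 0}}

```text
clock: 22.0
tcp_pos: [0.6475, -0.1317, 0.0223]
orientation: [-1.317, 1.024, -1.024]
contact_force: [-0.4, 1.0, 2.0]
grip_width: 0.0108
```

```bash
python3 st.py .648 -.132 .0225 .249
```

```text
t 22.0 p [ 0.6475 -0.1317  0.0223] psi 0.249 tilt [0.0001 0.    ] j [-0.14  0.72  0.36  1.75 -0.35  0.73  0.64] F [-0.4  1.   2. ] g 0.0108
to go [ 0.0005 -0.0003  0.0002] 0.0
```

>>> {"method": "send_rows", "body": {"rows": "0 0 0.01 0 0 0;0 0 0.02 0 0 0;0 0 0.025 0 0 0;0 0 0.025 0 0 0;0 0 0.025 0 0 0;0 0 0.02 0 0 0;0 0 0.01 0 0 0;0 0 0 0 0 0"}}

```text
clock: 22.8
tcp_pos: [0.6483, -0.1319, 0.1588]
orientation: [-1.315, 1.022, -1.026]
contact_force: [-0.3, -0.4, -1.7]
grip_width: 0.0109
```

```bash
python3 st.py .3853 .2628 .075 .317
```

```text
t 22.8 p [ 0.6483 -0.1319  0.1588] psi 0.2489 tilt [ 0.0029 -0.0002] j [-0.2   0.55  0.43  1.68 -0.27  0.96  0.58] F [-0.3 -0.4 -1.7] g 0.0109
to go [-0.263   0.3947 -0.0838] 0.0681
```

>>> {"method": "send_rows", "body": {"rows": "-0.0164 0.0247 0 0 0 0.0042;-0.0164 0.0247 0 0 0 0.0042;-0.0164 0.0247 0 0 0 0.0042;-0.0164 0.0247 0 0 0 0.0042;-0.0164 0.0247 0 0 0 0.0042;-0.0164 0.0247 0 0 0 0.0042;-0.0164 0.0247 0 0 0 0.0042;-0.0164 0.0247 0 0 0 0.0042;-0.0164 0.0247 0 0 0 0.0042;-0.0164 0.0247 0 0 0 0.0042;-0.0164 0.0247 0 0 0 0.0042;-0.0164 0.0247 0 0 0 0.0042;-0.0164 0.0247 0 0 0 0.0042;-0.0164 0.0247 0 0 0 0.0042;-0.0164 0.0247 0 0 0 0.0042;-0.0164 0.0247 0 0 0 0.0042;0 0 0 0 0 0;0 0 0 0 0 0"}}

```text
clock: 24.6
tcp_pos: [0.3842, 0.2634, 0.1564]
orientation: [-1.345, 0.972, -0.972]
contact_force: [0.4, 0.4, -0.9]
grip_width: 0.0112
```

>>> {"method": "send_rows", "body": {"rows": "0 0 -0.01 0 0 0;0 0 -0.015 0 0 0;0 0 -0.015 0 0 0;0 0 -0.01 0 0 0;0 0 0 0 0 0;0 0 0 0 0 0"}}

```text
clock: 25.2
tcp_pos: [0.3853, 0.2629, 0.107]
orientation: [-1.343, 0.974, -0.974]
contact_force: [0.5, -0.1, -1.2]
grip_width: 0.0109
```

```bash
python3 st.py .3853 .2628 .075 .317; python3 look.py SQ .3853 .2628 .087 .317 pics/g8.png
```

```text
t 25.2 p [0.3853 0.2629 0.107 ] psi 0.315 tilt [-0.0003 -0.0006] j [-0.98  0.32  0.3   2.17 -0.15  0.67 -0.27] F [ 0.5 -0.1 -1.2] g 0.0109
to go [-0.     -0.0001 -0.032 ] 0.002
```

View pics/g8.png

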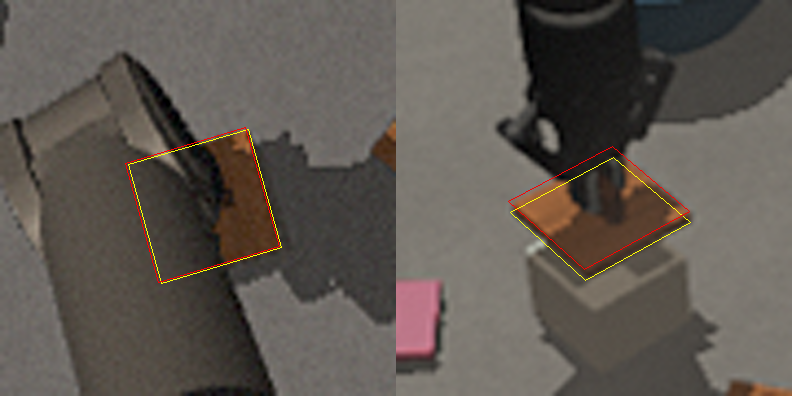

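>>> {"method": "send_rows", "body": {"rows": "0 0 -0.006 0 0 0.002;0 0 -0.008 0 0 0;0 0 -0.008 0 0 0;0 0 -0.005 0 0 0;0 0 -0.003 0 0 0;0 0 0 0 0 0;0 0 0 0 0 0"}}

```text
clock: 26.0
tcp_pos: [0.3851, 0.2635, 0.0772]
orientation: [-1.343, 0.972, -0.972]
contact_force: [0.4, 0.4, -1.6]
grip_width: 0.011
```

```bash
python3 st.py .3853 .2628 .0745 .317
```

```text
t 26.0 p [0.3851 0.2635 0.0772] psi 0.3181 tilt [ 0. -0.] j [-0.96  0.38  0.27  2.19 -0.18  0.6  -0.24] F [ 0.4  0.4 -1.6] g 0.011
to go [ 0.0002 -0.0007 -0.0027] -0.0011
```

>>> {"method": "send_rows", "body": {"rows": "0.0002 -0.0007 -0.0014 0 0 0;0 0 -0.0013 0 0 0;0 0 0 0 0 0;0 0 0 0 0 0"}}

```text
clock: 26.4
tcp_pos: [0.3853, 0.2628, 0.0746]
orientation: [-1.343, 0.972, -0.972]
contact_force: [-0.1, -0.7, -1.4]
grip_width: 0.0108
```

>>> {"method": "send_rows", "body": {"rows": "0 0 0 0 0 0;0 0 0 0 0 0;0 0 0 0 0 0;0 0 0 0 0 0;0 0 0 0 0 0;0 0 0 0 0 0", "grip": 0.045}}

```text
clock: 27.0
tcp_pos: [0.3852, 0.2628, 0.0745]
orientation: [-1.343, 0.972, -0.972]
contact_force: [0.5, 0.5, 0.2]
grip_width: 0.0449
```

>>> {"method": "send_rows", "body": {"rows": "0 0 0.01 0 0 0;0 0 0.02 0 0 0;0 0 0.025 0 0 0;0 0 0.025 0 0 0;0 0 0 0 0 0"}}

```text
clock: 27.5
tcp_pos: [0.3871, 0.2641, 0.158]
orientation: [-1.336, 0.97, -0.972]
contact_force: [0.2, 0.4, -0.3]
grip_width: 0.0451
```

```bash
python3 st.py .4585 .0955 .022 .93;python3 look.py SQ .3853 .2628 .052 .317 pics/g9.png
```

```text
t 27.5 p [0.3871 0.2641 0.158 ] psi 0.3178 tilt [0.0044 0.0046] j [-1.01  0.23  0.32  2.13 -0.1   0.79 -0.31] F [ 0.2  0.4 -0.3] g 0.0451
to go [ 0.0714 -0.1686 -0.136 ] 0.6122
```

View pics/g9.png

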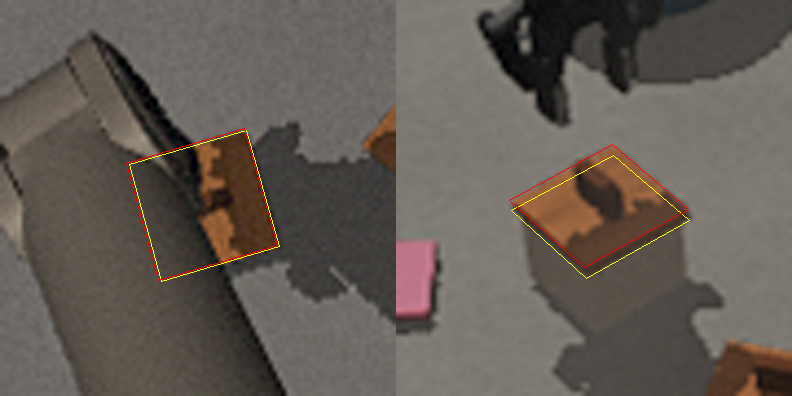

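The square lid is seated and aligned. Last is the oblong lid.

>>> {"method": "send_rows", "body": {"rows": "0.007 -0.0169 0 0 0 0.0612;0.007 -0.0169 0 0 0 0.0612;0.007 -0.0169 0 0 0 0.0612;0.007 -0.0169 0 0 0 0.0612;0.007 -0.0169 0 0 0 0.0612;0.007 -0.0169 -0.01 0 0 0.0612;0.007 -0.0169 -0.01 0 0 0.0612;0.007 -0.0169 -0.01 0 0 0.0612;0.007 -0.0169 -0.01 0 0 0.0612;0.007 -0.0169 -0.01 0 0 0.0612;0 0 0 0 0 0;0 0 0 0 0 0"}}

```text
clock: 28.8
tcp_pos: [0.4545, 0.0936, 0.1038]
orientation: [-1.513, 0.505, -0.502]
contact_force: [0.2, 0.2, 0.0]
grip_width: 0.045
```

```bash
python3 st.py .4585 .0955 .022 .93
```

```text
t 28.8 p [0.4545 0.0936 0.1038] psi 0.9279 tilt [-0.0019 -0.0006] j [-0.57  0.32  0.28  2.17 -0.14  0.66  0.73] F [0.2 0.2 0. ] g 0.045
to go [ 0.004   0.0019 -0.0818] 0.0021
```

>>> {"method": "send_rows", "body": {"rows": "0.0036 0.0017 -0.01 0 0 0.002;0 0 -0.015 0 0 0;0 0 -0.02 0 0 0;0 0 -0.017 0 0 0;0 0 -0.01 0 0 0;0 0 -0.006 0 0 0;0 0 -0.003 0 0 0;0 0 0 0 0 0;0 0 0 0 0 0"}}

```text
clock: 29.7
tcp_pos: [0.4592, 0.0957, 0.024]
orientation: [-1.512, 0.499, -0.501]
contact_force: [-0.0, -0.1, -0.1]
grip_width: 0.0453
```

```bash
python3 st.py .4585 .0955 .0225 .93; python3 look.py OB .4585 .0955 0 -.641 pics/g10.png
```

```text
t 29.7 p [0.4592 0.0957 0.024 ] psi 0.9321 tilt [0.0008 0.0004] j [-0.51  0.48  0.21  2.2  -0.22  0.48  0.8 ] F [-0.  -0.1 -0.1] g 0.0453
to go [-0.0007 -0.0002 -0.0015] -0.0021
```

View pics/g10.png

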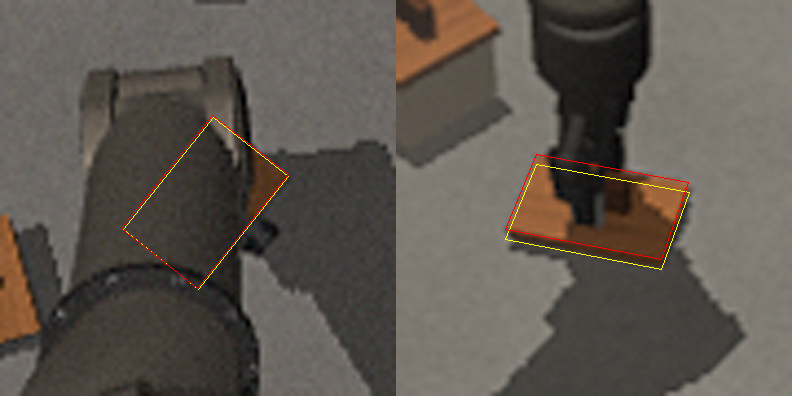

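>>> {"method": "send_rows", "body": {"rows": "-0.0005 0 -0.0014 0 0 0;0 0 0 0 0 0;0 0 0 0 0 0;0 0 0 0 0 0;0 0 0 0 0 0;0 0 0 0 0 0;0 0 0 0 0 0;0 0 0 0 0 0;0 0 0 0 0 0", "grip": 0}}

```text
clock: 30.7
tcp_pos: [0.4582, 0.0954, 0.0222]
orientation: [-1.512, 0.5, -0.5]
contact_force: [-0.9, -0.4, 5.8]
grip_width: 0.011
```

```bash
python3 st.py .4585 .0955 .0225 .93
```

```text
t 30.7 p [0.4582 0.0954 0.0222] psi 0.9321 tilt [-0.0002  0.    ] j [-0.51  0.48  0.21  2.2  -0.22  0.47  0.8 ] F [-0.9 -0.4  5.8] g 0.011
to go [0.0003 0.0001 0.0003] -0.0021
```

>>> {"method": "send_rows", "body": {"rows": "0 0 0.01 0 0 0;0 0 0.02 0 0 0;0 0 0.025 0 0 0;0 0 0.025 0 0 0;0 0 0.025 0 0 0;0 0 0.02 0 0 0;0 0 0.01 0 0 0;0 0 0 0 0 0"}}

```text
clock: 31.5
tcp_pos: [0.4592, 0.0959, 0.1584]
orientation: [-1.51, 0.498, -0.501]
contact_force: [0.7, -0.2, -2.2]
grip_width: 0.0109
```

```bash
python3 st.py .398 -.2645 .075 -.573
```

```text
t 31.5 p [0.4592 0.0959 0.1584] psi 0.9323 tilt [0.0027 0.0013] j [-0.6   0.23  0.31  2.13 -0.1   0.79  0.7 ] F [ 0.7 -0.2 -2.2] g 0.0109
to go [-0.0612 -0.3604 -0.0834] -1.5053
```

>>> {"method": "send_rows", "body": {"rows": "0 -0.0225 0 0 0 -0.0941;0 -0.0225 0 0 0 -0.0941;0 -0.0225 0 0 0 -0.0941;0 -0.0225 0 0 0 -0.0941;0 -0.0225 0 0 0 -0.0941;0 -0.0225 0 0 0 -0.0941;0 -0.0225 0 0 0 -0.0941;0 -0.0225 0 0 0 -0.0941;-0.0076 -0.0225 0 0 0 -0.0941;-0.0076 -0.0225 0 0 0 -0.0941;-0.0076 -0.0225 0 0 0 -0.0941;-0.0076 -0.0225 0 0 0 -0.0941;-0.0076 -0.0225 0 0 0 -0.0941;-0.0076 -0.0225 0 0 0 -0.0941;-0.0076 -0.0225 0 0 0 -0.0941;-0.0076 -0.0225 0 0 0 -0.0941;0 0 0 0 0 0;0 0 0 0 0 0"}}

```text
clock: 33.3
tcp_pos: [0.3969, -0.2647, 0.1565]
orientation: [-0.882, 1.619, -1.618]
contact_force: [-0.3, 0.1, -1.5]
grip_width: 0.0107
```

>>> {"method": "send_rows", "body": {"rows": "0 0 -0.01 0 0 0;0 0 -0.015 0 0 0;0 0 -0.015 0 0 0;0 0 -0.01 0 0 0;0 0 0 0 0 0;0 0 0 0 0 0"}}

```text
clock: 33.9
tcp_pos: [0.3976, -0.2643, 0.107]
orientation: [-0.882, 1.618, -1.617]
contact_force: [0.1, 0.1, -1.0]
grip_width: 0.0109
```

```bash
python3 st.py .398 -.2645 .075 -.573; python3 look.py OB .398 -.2645 .085 .997 pics/g11.png
```

```text
t 33.9 p [ 0.3976 -0.2643  0.107 ] psi -0.5728 tilt [-0.0004  0.0001] j [-0.11  0.4   0.7   2.16 -0.4   0.7   0.28] F [ 0.1  0.1 -1. ] g 0.0109
to go [ 0.0004 -0.0002 -0.032 ] -0.0002
```

View pics/g11.png

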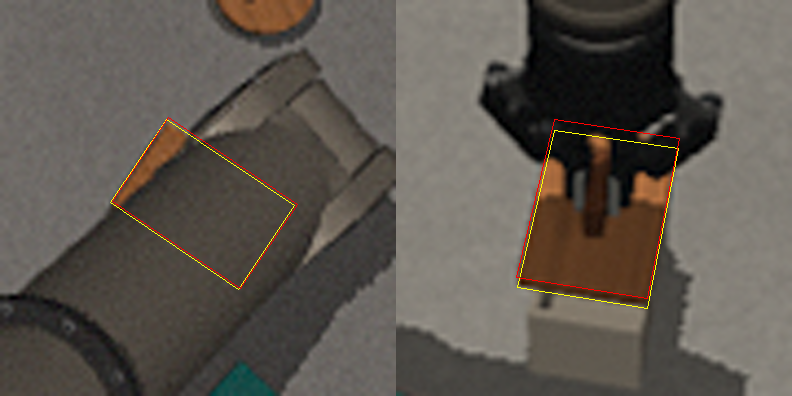

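>>> {"method": "send_rows", "body": {"rows": "0.0004 -0.0002 -0.006 0 0 0;0 0 -0.008 0 0 0;0 0 -0.008 0 0 0;0 0 -0.005 0 0 0;0 0 -0.003 0 0 0;0 0 0 0 0 0;0 0 0 0 0 0"}}

```text
clock: 34.7
tcp_pos: [0.3979, -0.2649, 0.0771]
orientation: [-0.881, 1.618, -1.618]
contact_force: [-1.2, -0.0, -0.9]
grip_width: 0.0104
```

```bash
python3 st.py .398 -.2645 .0744 -.573
```

```text
t 34.7 p [ 0.3979 -0.2649  0.0771] psi -0.5737 tilt [-0.     -0.0001] j [-0.06  0.45  0.64  2.18 -0.45  0.64  0.33] F [-1.2 -0.  -0.9] g 0.0104
to go [ 0.0001  0.0004 -0.0027] 0.0007
```

Then release, rise and move clear toward the start side for the final check.

>>> {"method": "send_rows", "body": {"rows": "0 0.0004 -0.0014 0 0 0;0 0 -0.0013 0 0 0;0 0 0 0 0 0;0 0 0 0 0 0"}}

```text
clock: 35.1
tcp_pos: [0.398, -0.2643, 0.0744]
orientation: [-0.881, 1.618, -1.618]
contact_force: [-0.2, 0.4, -1.2]
grip_width: 0.0106
```

>>> {"method": "send_rows", "body": {"rows": "0 0 0 0 0 0;0 0 0 0 0 0;0 0 0 0 0 0;0 0 0 0 0 0;0 0 0 0 0 0;0 0 0 0 0 0", "grip": 0.045}}

```text
clock: 35.7
tcp_pos: [0.3979, -0.2643, 0.0744]
orientation: [-0.881, 1.618, -1.618]
contact_force: [0.4, -0.1, -0.2]
grip_width: 0.0451
```

>>> {"method": "send_rows", "body": {"rows": "0 0 0.01 0 0 0;0 0 0.02 0 0 0;0 0 0.025 0 0 0;0 0 0.025 0 0 0;0 0 0.025 0 0 0;0 0 0.025 0 0 0;0 0 0.025 0 0 0;0 0 0 0 0 0"}}

```text
clock: 36.5
tcp_pos: [0.3994, -0.2656, 0.2327]
orientation: [-0.876, 1.613, -1.62]
contact_force: [0.9, -0.8, 0.3]
grip_width: 0.0451
```

>>> {"method": "send_rows", "body": {"rows": "-0.005 -0.03 0 0 0 0;-0.005 -0.03 0 0 0 0;-0.005 -0.03 0 0 0 0;-0.005 -0.03 0 0 0 0;-0.005 -0.03 0 0 0 0;-0.01 -0.03 0 0 0 0;-0.015 -0.03 0 0 0 0;-0.015 -0.03 0 0 0 0;-0.015 -0.03 0 0 0 0;-0.015 -0.03 0 0 0 0;-0.015 -0.02 0 0 0 0;-0.015 -0.02 0 0 0 0;-0.015 -0.02 0 0 0 0;0 0 0 0 0 0;0 0 0 0 0 0"}}

```text
clock: 38.0
tcp_pos: [0.2573, -0.6241, 0.2289]
orientation: [-0.88, 1.62, -1.618]
contact_force: [0.1, 0.1, 0.3]
grip_width: 0.045
```

```bash
python3 st.py
cat > m3.py <<'E'
from est import *
from bench import r
F={n:r.grab_frame(n) for n in("top","side")}
for n in F: cv2.imwrite(f"pics/{n}_end.png",F[n]["pixels"][:,:,::-1])
T={"LR":(.666,.1083,1.235),"SR":(.5652,-.3138,-1.03),"SQ":(.3853,.2628,.317),"OB":(.398,-.2645,.997)}
for k,p in T.items():
    parts=[prism(LID[k][0],.06,.07),prism(shape(.044,.012),.07,.096)]
    for n in F:
        uv=proj(F[n],[p[0],p[1],.07])[0]; m,o,up=maskof(F[n],uv,wood)
        b=fit([(F[n],m,o)],parts,p,yaw=k in("SQ","OB")); print(k,n,np.round(b.x,4),round(b.fun,3),"err mm",((b.x[:2]-p[:2])*1e3).round(1))
E
python3 m3.py
```

```text
t 38.0 p [ 0.2573 -0.6241  0.2289] psi -0.5749 tilt [-0.0005  0.001 ] j [ 0.57  0.59  0.78  1.59 -0.44  1.15  0.88] F [0.1 0.1 0.3] g 0.045
LR top [0.6645 0.1081] 0.011 err mm [-1.5 -0.2]
LR side [0.6676 0.1098] 0.018 err mm [1.6 1.5]
SR top [ 0.5631 -0.3136] 0.015 err mm [-2.1  0.2]
SR side [ 0.5662 -0.3121] 0.024 err mm [1.  1.7]
SQ top [0.3842 0.2617 0.3247] 0.018 err mm [-1.1 -1.1]
SQ side [0.3909 0.208  0.3501] 0.697 err mm [  5.6 -54.8]
OB top [ 0.3953 -0.2647  0.9974] 0.012 err mm [-2.7 -0.2]
OB side [ 0.3847 -0.2849  2.3196] 0.579 err mm [-13.3 -20.4]
```

View pics/top_end.png

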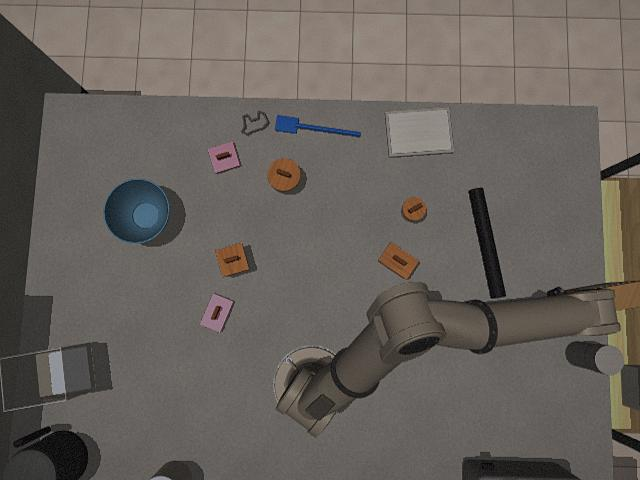

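View pics/side_end.png

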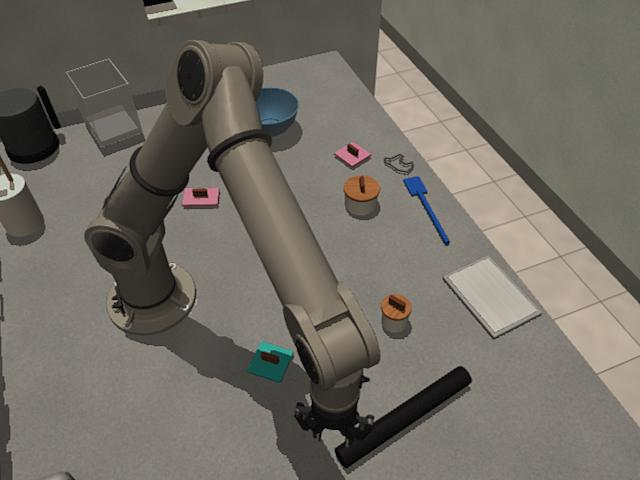

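Bystanders are unmoved, and the top view agrees with the initial top fits to within 2 mm. The arm hides the square and oblong canisters in the side view, so I'll move to the start side to check those too.

>>> {"method": "send_rows", "body": {"rows": "0.02 0.035 0 0 0 0.05;0.02 0.035 0 0 0 0.05;0.02 0.035 0 0 0 0.05;0.02 0.035 0 0 0 0.05;0.02 0.035 0 0 0 0.05;0.02 0.035 0 0 0 0.05;0.02 0.035 0 0 0 0.05;0.02 0.035 0 0 0 0.05;0.02 0.035 0 0 0 0.05;0.02 0.035 0 0 0 0.05;0.01 0.035 0 0 0 0.05;0.01 0.035 0 0 0 0.05;0.01 0.035 0 0 0 0.05;0 0.035 0 0 0 0.05;0 0.035 0 0 0 0.05;0 0.035 0 0 0 0.05;0 0.035 0 0 0 0.05;0 0.035 0 0 0 0.05"}}

```text
clock: 39.9
tcp_pos: [0.4873, 0.0084, 0.2296]
orientation: [-1.347, 0.962, -0.962]
contact_force: [0.9, -0.4, -0.2]
grip_width: 0.0451
```

>>> {"method": "send_rows", "body": {"rows": "0 0.035 0 0 0 0.05;0 0.035 0 0 0 0.05;-0.01 0.035 0 0 0 0.05;-0.01 0.035 0 0 0 0.05;-0.01 0.035 0 0 0 0.05;-0.015 0.035 0 0 0 0.05;-0.015 0.035 0 0 0 0.05;-0.015 0.035 0 0 0 0.05;-0.02 0.035 0 0 0 0.05;-0.02 0.035 0 0 0 0.05;-0.02 0.035 0 0 0 0.05;-0.02 0.035 0 0 0 0.05;-0.02 0.035 0 0 0 0.05;-0.02 0.035 0 0 0 0.05;-0.02 0.035 0 0 0 0.05;-0.02 0.035 0 0 0 0.05;0 0.03 0 0 0 0.05;0 0.03 0 0 0 0.05;0 0 0 0 0 0"}}

```text
clock: 41.8
tcp_pos: [0.2495, 0.6294, 0.2289]
orientation: [-1.553, 0.266, -0.264]
contact_force: [-0.8, -0.4, 0.0]
grip_width: 0.0449
```

```bash
python3 st.py; python3 m3.py
python3 - <<'E'
import cv2,numpy as np
a=cv2.imread("pics/side_end.png")[140:380,170:430]; cv2.imwrite("pics/c9.png",cv2.resize(a,None,fx=2.5,fy=2.5,interpolation=cv2.INTER_CUBIC))
E
```

```text
t 41.8 p [0.2495 0.6294 0.2289] psi 1.2331 tilt [-0.0012  0.0016] j [-1.28  0.48 -0.    1.55  0.    1.11 -0.05] F [-0.8 -0.4  0. ] g 0.0449
LR top [0.6646 0.108 ] 0.011 err mm [-1.4 -0.3]
LR side [0.6676 0.1104] 0.018 err mm [1.6 2.1]
SR top [ 0.5632 -0.3136] 0.013 err mm [-2.   0.2]
SR side [ 0.5662 -0.3121] 0.029 err mm [1.  1.7]
SQ top [0.3841 0.262  0.318 ] 0.016 err mm [-1.2 -0.8]
SQ side [0.3868 0.2659 0.3115] 0.031 err mm [1.5 3.1]
OB top [ 0.3957 -0.2648  0.9965] 0.012 err mm [-2.3 -0.3]
OB side [ 0.398  -0.2637  0.9903] 0.017 err mm [0.  0.8]
```

View pics/c9.png

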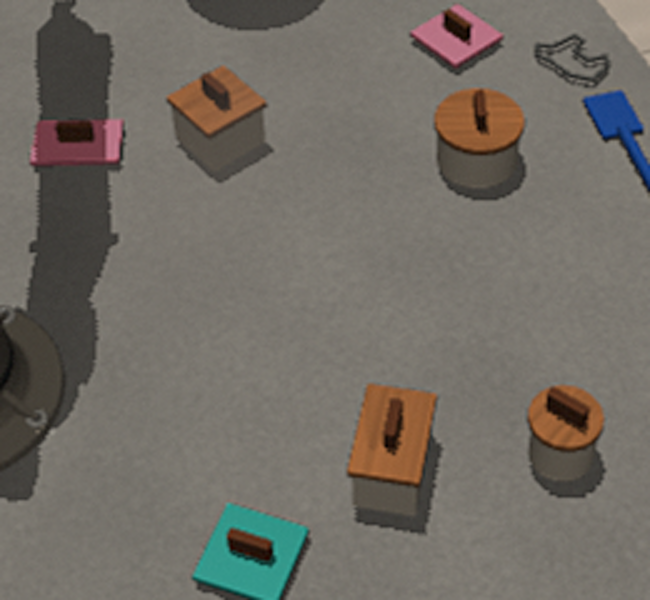

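All four lids sit flat and aligned on their canisters in the side crop.

```bash
python3 -c "
from bench import r
print(r.hand_in())"
```

```text
the job is handed in; nothing more can be done
None
```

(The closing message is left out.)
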